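# Hold a stool leg's foot square on the belt sander through the guard window

### The arm

A 6-joint arm with a two-finger parallel gripper is mounted at the origin on the work surface. World frame = base frame: x ahead of the robot, y to its left, z up, the work surface at z = 0. Lengths are in m, angles in rad, forces in N, time in s.
With the tool pointing down it reaches from about 0.225 to 0.875 m from the base axis. Payload 3.4 kg.
Tool frame: the origin (TCP) lies at the very end of the fingers, on their centre line; the grasp point (between the pads) lies 19 mm behind it; z points along the fingers, y is the line along which they close (so a half turn about z gives the same grasp; the last joint's range is limited). The gripper opens to 85 mm and grips with 20 to 120 N. Pads are 22 mm wide; open, the fingers measure 114 mm over their backs; the gripper's body (76 mm by 85 mm) begins 54 mm behind the grasp point. The pads swing forward as they close: fully open they stand 13 mm farther back than shut.
Start: joints at [1.098, 0.276, 1.505, -0, 1.361, -0.121], TCP at [0.198, 0.54, 0.231] pointing down, gripper open.
Joint ranges: [-2.89, 2.89], [-0.75, 2.08], [0.22, 2.7], [-1.18, 4.32], [0.11, 2.71], [-2.7, 2.7]. Speed limits (rad/s): [2.57, 2.57, 3.14, 3.14, 3.14, 3.14].

### API

Orientations are given as a unit quaternion [w, x, y, z].
In Python, from rig import readout, vision, manip gives the robot as it stands.
- The arm moves only by the shell command python3 -m handwheel 'ROWS' [FORCE]. ROWS is JSON, a list of rows, each a list of 3 entries, a list of its own where there are three numbers: the shift along the tool's x, y, z in mm, then the turn, a rotation vector about the tool's x, y, z in units of 6 degrees (1.0 is 6 degrees), then the closure, from -1 (fully open) to 1 (shut), so that 0 is half open. A call has 1 to 20 rows; each row shifts and turns the commanded pose from where the row before left it, along the tool's axes as they then stand; what a row does not reach is not made up. A row lasts 1/8 s, in which the tool goes at most 62.5 mm and 10.7 degrees, less where a joint would pass 70% of its speed; a pose out of reach is approached as far as the arm can. A call is refused whole if a number of a shift passes 62.5 or a number of a turn 1, either way. A call with a gripper value outside its range is refused whole. The fingers move at their own pace and stop on an object; FORCE is the grip in N (left out, the last holds). Time passes only in rows, so rows that do not move let the fingers close. It gives the time, the measured TCP pose, the force, the opening and the grip force at its end, in the units of the state.
- readout.get_state(): the state, without advancing time (a new reading comes with each control period).
- vision.get_image(name): name is "scene" or "top" or "wrist"; returns the picture (400x640x3 uint8, blue, green, red); there is no depth.
- vision.camera_params(name): a dict with "intrinsics" (3x3 intrinsics, pixels), "rvec" (rotation vector, rad) and "tvec" (3), from world to camera coordinates, as OpenCV has them; the wrist camera has in their place "hand_eye" (4x4, takes a point from camera to tool coordinates, whose origin is the TCP and whose axes are the flange's). Camera axes: x right, y down, z forward; pixel columns grow to the right and rows downward; lengths in m; the calibration is good to about 2 mm. A picture is of the moment at which its call begins: read the wrist's pose just before it. camera_params takes no time and is no camera call.
- manip.sign_off(): hands the job in; it is judged then, once.
The state is a dict: "clock": time; "qpos": joint angles; "qd": joint speeds; "effort": joint torques, N m; "position": TCP position; "ee_rot": TCP orientation; "contact_force": force on the tool from outside, world axes, zero at the start; "moment": the same for the moment, N m; "width": finger opening in m; "gripper_force": force on a finger pad.
Only numpy, scipy, OpenCV 4.12 (cv2) and the standard library are available. Lean on these libraries where they do the work, as an engineer would, in place of code of your own. Each camera call takes 0.05 s, during which the arm holds its last target. There are 200 camera calls.

### The job

The dark walnut stool leg in the rack is next to have its foot sanded square: lift it out, lower it foot first through the window of the yellow guide on the belt sander's guard, and hold it there upright, pressing gently so that the cushioned belt gives by about 3 mm, ready for the belt to be started. Never lean hard on the belt, and leave the pale legs and the other things on the bench as they are. Finish while still holding the leg pressed on the belt: do not let go of it.

Things in the scene. Friction and masses are not known exactly. Their poses are not given: they have to be found in the camera images.
- leg_walnut_mid (a point): centre (half-way up) of the dark walnut stool leg, standing foot down in one of the rack's pockets. 140 mm tall: shank 42 (x) x 22 (y) x 120 mm with a 28 x 10 x 20 mm tenon on top. z points up the leg: foot 70 mm below this point, shank's upper end 50 mm above it. The lowest 3 mm of the foot are 2 mm slimmer on each side. About 0.08 kg. A half turn about z makes no difference
- leg_foot (a point): the middle of the walnut leg's foot (underside), 70 mm below leg_walnut_mid, with the same axes
- leg_beech_a_mid (a point): centre of a pale beech leg of the same shape and size, standing in another pocket of the rack; to be left alone
- leg_beech_b_mid (a point): centre of the other pale beech leg, standing in the remaining pocket; to be left alone
- rack: fixed plywood leg rack, 270 mm (its x) by 84 mm (its y), origin at the centre of its underside. The legs stand on its 12 mm bottom board, through pockets of 48 x 28 mm in its top board (43 to 55 mm above the bench), in a row along x at -82, 0 and +82 mm. The legs' 42 mm side lies along the rack's x
- window (a point): centre of the guide window, level with the flat top of the yellow guide block in the sander's clear guard, 142 mm above the bench. The window is 44 mm (x) by 24 mm (y), 18 mm deep: 2 mm larger each way than the leg's shank. A black lip round it stands 5 mm higher and flares out by 4 mm on each side. z points up
- sander: fixed red belt sander, about 220 mm (its x) by 360 mm (its y), origin at the centre of its underside, straight below the window and with the same axes. Belt along y; motor and black switch box on the +x side, out to 205 mm from the origin. The switch box's top, 152 mm above the bench, is its highest part
- belt_top (a point): centre of the belt's upper face right under the window, 32 mm below the window point (110 mm above the bench) when nothing presses on it. The brown belt is 80 mm wide and lies level
- belt (a joint): how far the belt is pressed down on its cushion, m: 0 when free, up to 0.010 where it is solid. It springs back by about 1.5 N per mm with some 1 N of preload (3 mm takes about 5.5 N)
- glue: yellow glue bottle, 56 mm across, 160 mm tall, origin at the centre of its underside; to be left alone
- screw_tin: aluminium tin, 76 mm across, 70 mm tall, origin at the centre of its underside; to be left alone
- dust_brush: hand brush 240 mm long lying along its x, less than 35 mm tall, origin at the centre of its underside; to be left alone
- sanding_block: cork sanding block 110 x 65 x 40 mm, origin at the centre of its underside; to be left alone
- square: try square with dark wooden stock (130 mm along its x) and a 200 mm steel blade along its y, 20 mm tall, lying flat, origin under its stock; to be left alone
- fir_tree: fretsawn plywood fir tree lying flat, 178 mm long along its x, 110 mm wide, 12 mm thick, origin at the centre of its underside; to be left alone
Things that resemble listed ones, but are neither listed nor needed, are in the scene too. Of the things that look like the part that bears leg_walnut_mid, the middle-sized one is meant.

How it is judged:
By the outcome, as a careful person would: the job done as asked, in the order asked, and still so for the second after the job is handed in, while the arm keeps its last pose, push and grip.
It also fails if it takes over 45 s, if anything falls off the work surface, if the arm or the gripper's body presses on something with over 40 N, if the wrist force passes 120 N, or if a joint passes its speed limit or range.

## Working session

There is one attempt and no reset: what is moved stays moved. The work goes in short steps, Python scripts to look and compute and a shell command to move; the robot and the scene stay as the last step left them, time stands still between calls to the robot, and variables do not carry over. Pictures are saved under pics/ and viewed, at most 10 in all, crops included, and the job is handed in when it is done.

```bash
mkdir -p pics
python3 - <<'E'
from rig import readout, vision
import cv2
s=readout.get_state();print({k:s[k] for k in('clock','position','ee_rot','contact_force','width')})
for n in("scene","top"):
    cv2.imwrite(f"pics/{n}0.png",vision.get_image(n)); p=vision.camera_params(n); print(n,p)
print(vision.camera_params("wrist"))
E
```

```text
{'clock': 0.0, 'position': array([0.19792219, 0.53927569, 0.2304286 ]), 'ee_rot': array([-2.53966837e-04,  1.75012055e-01,  9.84565848e-01, -8.98191497e-04]), 'contact_force': array([-0.09061158, -0.34887854,  0.61967758]), 'width': 0.08572763480392755}
scene {'intrinsics': array([[363.03622919,   0.        , 323.38260686],
       [  0.        , 363.03622919, 198.60605565],
       [  0.        ,   0.        ,   1.        ]]), 'rvec': array([ 0.99747379,  2.48623523, -1.00560794]), 'tvec': array([ 0.36751237, -0.16282595,  1.62028755])}
top {'intrinsics': array([[473.33396375,   0.        , 324.71034843],
       [  0.        , 473.33396375, 196.04203046],
       [  0.        ,   0.        ,   1.        ]]), 'rvec': array([ 2.16987503, -2.16795058,  0.13653869]), 'tvec': array([-0.01881738,  0.50098306,  1.60222442])}
{'intrinsics': array([[303.08966244,   0.        , 317.55821479],
       [  0.        , 303.08966244, 198.55372445],
       [  0.        ,   0.        ,   1.        ]]), 'hand_eye': array([[-1.26428771e-03, -9.60975960e-01, -2.76629003e-01,
         7.02675893e-02],
       [ 9.99998171e-01, -8.17878933e-04, -1.72911515e-03,
         8.88720530e-04],
       [ 1.43538906e-03, -2.76630683e-01,  9.60975236e-01,
        -1.42475637e-01],
       [ 0.00000000e+00,  0.00000000e+00,  0.00000000e+00,
         1.00000000e+00]])}
```

View pics/scene0.png

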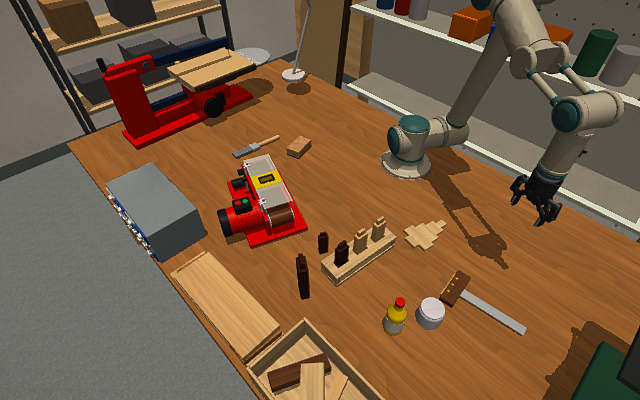

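View pics/top0.png

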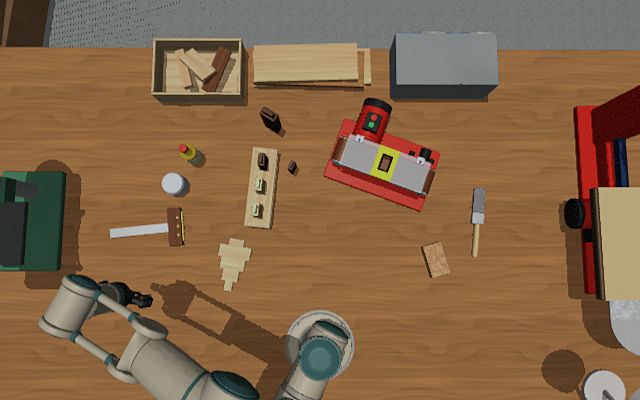

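The scene picture shows the rack at (360,255) with the walnut leg and two pale legs in it. The sander is at (265,200), with its yellow guide at (267,180).

Dark things in the top view that could be taken for the leg:
- (262,160): dark leg in the rack's end pocket.
- (270,120): larger dark leg standing loose.
- (292,167): small dark leg standing loose.
- (215,68): brown offcut in the box.

The middle-sized one, standing in the rack at (262,160), fits the description. I'll check it with a crop.

```bash
cat > h.py <<'E'
import numpy as np, cv2
from scipy.spatial.transform import Rotation as R
from rig import readout, vision
def cam(name, st=None):
    p=vision.camera_params(name); K=p["intrinsics"]
    if name=="wrist":
        q=st["ee_rot"]; T=np.eye(4); T[:3,:3]=R.from_quat([q[1],q[2],q[3],q[0]]).as_matrix(); T[:3,3]=st["position"]
        M=T@p["hand_eye"]; return K,M[:3,:3],M[:3,3]
    A=cv2.Rodrigues(p["rvec"])[0]; return K,A.T,-A.T@p["tvec"]
def ray(c,uv,z):
    K,A,o=c; uv=np.atleast_2d(np.asarray(uv,float))
    d=np.c_[uv,np.ones(len(uv))]@np.linalg.inv(K).T@A.T
    return o+d*((z-o[2])/d[:,2])[:,None]
def proj(c,X):
    K,A,o=c; p=(np.atleast_2d(X)-o)@A@K.T; return p[:,:2]/p[:,2:]
def rect(pts):
    (cx,cy),(w,h),a=cv2.minAreaRect(np.asarray(pts,np.float32)[:,:2])
    if h>w: w,h,a=h,w,a+90
    return np.array([cx,cy]),w,h,(a+90)%180-90
E
python3 - <<'E'
from h import *
im=cv2.imread("pics/top0.png"); c=cam("top"); hsv=cv2.cvtColor(im,cv2.COLOR_BGR2HSV)
m=cv2.inRange(hsv,(22,180,120),(34,255,255)); m[:, :300]=0
pts=np.argwhere(m)[:,::-1]; pts=pts[(pts[:,0]<460)&(pts[:,1]<230)]
print("guide",rect(ray(c,pts,.142)),len(pts))
for n,p,z in(("tenon",(262,157),.152),("beech",(258,183),.152),("beech2",(255,209),.152),("win",(385,162),.142)): print(n,ray(c,[p],z)[0])
print("rack cor",ray(c,[(253,148),(278,150),(271,228),(246,226)],.055))
cv2.imwrite("pics/crop.png",cv2.resize(im[90:240,230:450],None,fx=3.6,fy=3.6,interpolation=cv2.INTER_CUBIC))
E
```

```text
Traceback (most recent call last):
  File "h.py", line 17, in rect
    (cx,cy),(w,h),a=cv2.minAreaRect(np.asarray(pts,np.float32)[:,:2])
                    ~~~~~~~~~~~~~~~^^^^^^^^^^^^^^^^^^^^^^^^^^^^^^^^^^
cv2.error: OpenCV(4.12.0) /io/opencv/modules/imgproc/src/convhull.cpp:143: error: (-215:Assertion failed) total >= 0 && (depth == CV_32F || depth == CV_32S) in function 'convexHull'
```

```bash
sed -i 's/np.asarray(pts,np.float32)\[:,:2\]/np.ascontiguousarray(np.asarray(pts)[:,:2],dtype=np.float32)/' h.py
python3 - <<'E'
from h import *
im=cv2.imread("pics/top0.png"); c=cam("top"); hsv=cv2.cvtColor(im,cv2.COLOR_BGR2HSV)
m=cv2.inRange(hsv,(22,180,120),(34,255,255)); m[:, :300]=0
pts=np.argwhere(m)[:,::-1]; pts=pts[(pts[:,0]<460)&(pts[:,1]<230)]
print("guide",rect(ray(c,pts,.142)),len(pts))
for n,p,z in(("tenon",(262,157),.152),("beech",(258,183),.152),("beech2",(255,209),.152),("win",(385,162),.142)): print(n,ray(c,[p],z)[0])
print("rack cor",ray(c,[(253,148),(278,150),(271,228),(246,226)],.055))
cv2.imwrite("pics/crop.png",cv2.resize(im[90:240,230:450],None,fx=3.6,fy=3.6,interpolation=cv2.INTER_CUBIC))
E
```

```text
guide (array([ 0.59568089, -0.21151593]), 0.10460921376943588, 0.06580978631973267, -19.992691040039062) 115
tenon [0.61266014 0.18434581 0.152     ]
beech [0.52844305 0.19579963 0.152     ]
beech2 [0.44529511 0.20394732 0.152     ]
win [ 0.5992574  -0.21202395  0.142     ]
rack cor [[0.6630507  0.22739366 0.055     ]
 [0.65632917 0.14186748 0.055     ]
 [0.3896801  0.16233039 0.055     ]
 [0.39632424 0.24624839 0.055     ]]
```

View pics/crop.png

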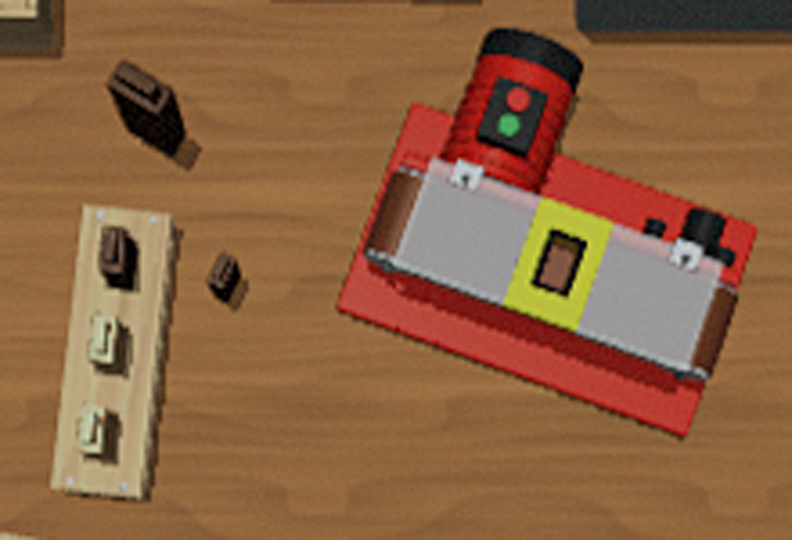

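The crop confirms the choice: the walnut leg is in the rack's end pocket, with its tenon at about (262,157) in the top picture. The tall loose leg at (270,115) and the short one at (292,167) are lookalikes. The guide window is at (385,163), with its long side turned about -20°. Next I'll move above the leg for a closer look.

```bash
cat >> h.py <<'E'
def go(x,y,z,yaw_y):   # target TCP, wanted yaw (deg) of tool y; prints shift in current tool axes and turn
    s=readout.get_state(); q=s["ee_rot"]; A=R.from_quat([q[1],q[2],q[3],q[0]])
    ty=A.as_matrix()[:,1]; a=np.degrees(np.arctan2(ty[1],ty[0])); d=(yaw_y-a+90)%180-90
    t=np.radians(a+d); Y=np.array([np.cos(t),np.sin(t),0]); Z=np.array([0,0,-1.]); B=R.from_matrix(np.c_[np.cross(Y,Z),Y,Z])
    print("t",s["clock"],"pos",s["position"].round(4),"yaw",a.round(2),"w",round(s["width"],4),"F",s["contact_force"].round(1))
    e=np.array([x,y,z])-s["position"]
    print(" shift mm now",(A.inv().apply(e)*1e3).round(1),"| after turn",(B.inv().apply(e)*1e3).round(1),"turn/6deg",(np.degrees((A.inv()*B).as_rotvec())/6).round(3))
E
python3 - <<'E'
from h import *
go(.612,.184,.30,85.6)
c=cam("top"); s=cam("scene")
print(ray(c,[(280,133),(295,172)],0))   # feet of the loose legs
E
```

```text
t 0.1 pos [0.1979 0.5393 0.2305] yaw 69.84 w 0.0852 F [-0.3  1.  -0.8]
 shift mm now [-511.1 -191.   -69.3] | after turn [-440.1 -322.5  -69.5] turn/6deg [-0.016 -0.004 -2.626]
[[0.72958474 0.14029276 0.        ]
 [0.58933513 0.08597766 0.        ]]
```

```bash
python3 -m handwheel '[[[0,0,-23],[0,0,-0.875],-1],[[0,0,-23],[0,0,-0.875],-1],[[0,0,-23],[0,0,-0.875],-1],[[-44,-32,0],[0,0,0],-1],[[-44,-32,0],[0,0,0],-1],[[-44,-32,0],[0,0,0],-1],[[-44,-32,0],[0,0,0],-1],[[-44,-32,0],[0,0,0],-1],[[-44,-32,0],[0,0,0],-1],[[-44,-32,0],[0,0,0],-1],[[-44,-32,0],[0,0,0],-1],[[-44,-32,0],[0,0,0],-1],[[-44,-32,0],[0,0,0],-1],[[0,0,0],[0,0,0],-1],[[0,0,0],[0,0,0],-1]]' 40
python3 - <<'E'
from h import *
go(.612,.184,.30,85.6)
s=readout.get_state(); cv2.imwrite("pics/w1.png",vision.get_image("wrist"))
np.save("w1.npy",np.r_[s["position"],s["ee_rot"]])
E
```

```text
clock: 1.98
position: [0.6117, 0.1871, 0.2996]
ee_rot: [-0.001, 0.039, 0.999, 0.0]
contact_force: [-0.2, 0.1, -0.2]
width: 0.0852
gripper_force: 0.0
t 1.975 pos [0.6117 0.1871 0.2996] yaw 85.57 w 0.0852 F [-0.2  0.1 -0.2]
 shift mm now [-0.5 -3.  -0.4] | after turn [-0.5 -3.  -0.4] turn/6deg [ 0.003 -0.021 -0.006]
```

View pics/w1.png

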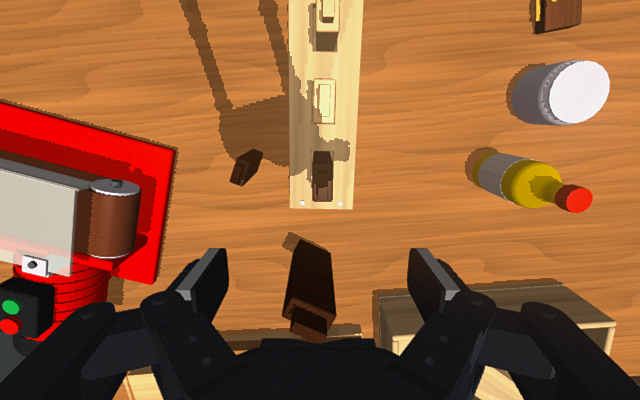

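The wrist view shows the walnut leg in the rack at (322,175). The short lookalike is at (246,167) and the tall one at (310,285), both outside the rack. I'll enlarge this to measure the leg.

Run:
```python
from h import *
im=cv2.imread("pics/w1.png"); v=np.load("w1.npy"); st=dict(position=v[:3],ee_rot=v[3:]); c=cam("wrist",st)
x0,y0=220,130
g=cv2.resize(im[y0:y0+220,x0:x0+160],None,fx=4,fy=4,interpolation=cv2.INTER_CUBIC)[:600]
cv2.imwrite("pics/w1c.png",cv2.convertScaleAbs(g,alpha=1.8,beta=20))
hsv=cv2.cvtColor(im,cv2.COLOR_BGR2HSV)
m=((hsv[...,2]<95)).astype(np.uint8); m[:,:305]=0;m[:,340:]=0;m[:145]=0;m[215:]=0
p=np.argwhere(m)[:,::-1]; print(p.min(0),p.max(0))
# predicted pixels of leg corners at guess
a=np.radians(-4.4);ux=np.array([np.cos(a),np.sin(a)]);uy=np.array([-ux[1],ux[0]])
for hx,hy,z in((14,5,.152),(21,11,.132),(21,11,.055)):
    print(z,proj(c,[np.r_[np.array([.612,.184])+i*hx/1e3*ux+j*hy/1e3*uy,z] for i,j in((1,1),(1,-1),(-1,-1),(-1,1))]).round(1).tolist())
```

```text
[312 151] [332 200]
0.152 [[319.1, 200.0], [309.1, 200.0], [308.8, 172.4], [319.1, 172.3]]
0.132 [[324.7, 201.1], [304.0, 201.1], [303.5, 162.0], [324.9, 161.9]]
0.055 [[323.4, 184.5], [306.6, 184.5], [306.2, 152.4], [323.5, 152.4]]
```

View pics/w1c.png

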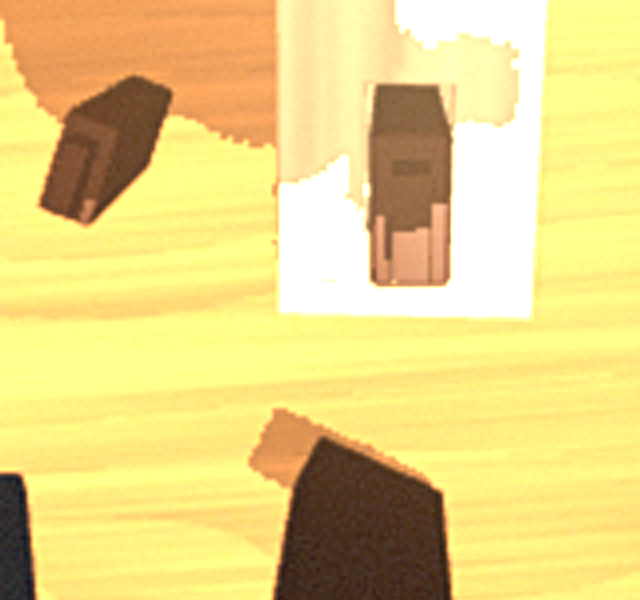

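The enlarged crop shows the leg's upper end spanning u 312.5–332.5, v 163–201. It sits about 8 mm to the +y side of my guess. Next I compute the shift and the rack's yaw.

Run:
```python
from h import *
v=np.load("w1.npy"); c=cam("wrist",dict(position=v[:3],ee_rot=v[3:]))
f=lambda a,b:(220+a/4,130+b/4)
P=ray(c,[f(278,20),f(278,310),f(547,20),f(533,315)],.055); print(P.round(4))
for a,b in((0,1),(2,3)): d=P[b]-P[a]; print(np.degrees(np.arctan2(d[1],d[0])))
Q=ray(c,[(312.5,163),(332.5,163),(332.5,201.2),(312.5,201.2)],.132); print(Q.round(4),Q.mean(0))
m=Q.mean(0); go(m[0],m[1],.20,85.6)
```

```text
[[0.5669 0.1557 0.055 ]
 [0.6618 0.1458 0.055 ]
 [0.5735 0.2397 0.055 ]
 [0.6702 0.2308 0.055 ]]
-5.959655434720567
-5.245438516703385
[[0.592  0.1838 0.132 ]
 [0.5936 0.2043 0.132 ]
 [0.6346 0.2017 0.132 ]
 [0.6329 0.1804 0.132 ]] [0.61328268 0.19256083 0.132     ]
t 2.025 pos [0.6113 0.1876 0.3   ] yaw 85.62 w 0.0853 F [ 0.1  1.  -0.2]
 shift mm now [ -1.7   5.1 100. ] | after turn [ -1.5   5.1 100. ] turn/6deg [ 0.004 -0.014  0.004]
```

```bash
python3 -m handwheel '[[[-2,5,20],[0,0,0.15],-1],[[0,0,20],[0,0,0],-1],[[0,0,20],[0,0,0],-1],[[0,0,20],[0,0,0],-1],[[0,0,20],[0,0,0],-1],[[0,0,0],[0,0,0],-1],[[0,0,0],[0,0,0],-1]]'
python3 - <<'E'
from h import *
go(.6133,.1926,.091,84.7)
s=readout.get_state(); cv2.imwrite("pics/w2.png",vision.get_image("wrist")); im=cv2.imread("pics/w2.png")
np.save("w2.npy",np.r_[s["position"],s["ee_rot"]])
cv2.imwrite("pics/w2c.png",cv2.convertScaleAbs(cv2.resize(im[100:300,200:440],None,fx=3,fy=3,interpolation=cv2.INTER_CUBIC),alpha=1.6,beta=20))
E
```

```text
clock: 2.9
position: [0.6145, 0.1927, 0.2015]
ee_rot: [0.001, 0.046, 0.999, 0.0]
contact_force: [1.6, 0.0, -0.4]
width: 0.0858
gripper_force: 0.0
t 2.9 pos [0.6145 0.1927 0.2015] yaw 84.77 w 0.0858 F [ 1.6  0.  -0.4]
 shift mm now [  1.4  -0.3 110.5] | after turn [  1.2  -0.2 110.5] turn/6deg [0.006 0.014 0.011]
```

View pics/w2c.png

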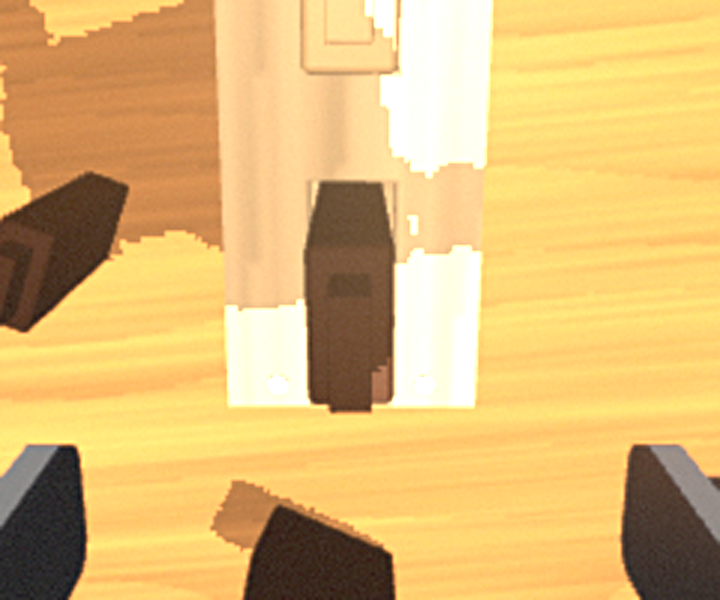

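Run:
```python
from h import *
v=np.load("w2.npy"); c=cam("wrist",dict(position=v[:3],ee_rot=v[3:]))
Q=ray(c,[(200+a/3,100+b/3) for a,b in((304,248),(393,248),(393,403),(309,403))],.132); print(Q.round(4)); m=Q.mean(0); print(m)
go(m[0],m[1],.091,84.7)
```

```text
[[0.5927 0.1836 0.132 ]
 [0.5947 0.2048 0.132 ]
 [0.6345 0.2016 0.132 ]
 [0.6325 0.1806 0.132 ]]
[0.61358306 0.19261998 0.132     ]
t 2.95 pos [0.6148 0.1925 0.2017] yaw 84.75 w 0.0854 F [ 0.5 -0.5  0.1]
 shift mm now [ 1.500e+00 -1.000e-01  1.107e+02] | after turn [  1.3  -0.  110.7] turn/6deg [0.008 0.02  0.008]
```

The leg is centred between the fingers, with its upper end at about (316,208) in the wrist picture. Now I'll descend and grip.

```bash
python3 -m handwheel '[[[1.5,0,22],[0,0,0],-1],[[0,0,22],[0,0,0],-1],[[0,0,22],[0,0,0],-1],[[0,0,22],[0,0,0],-1],[[0,0,22],[0,0,0],-1],[[0,0,0],[0,0,0],-1],[[0,0,0],[0,0,0],1],[[0,0,0],[0,0,0],1],[[0,0,0],[0,0,0],1],[[0,0,0],[0,0,0],1],[[0,0,0],[0,0,0],1],[[0,0,0],[0,0,0],1],[[0,0,0],[0,0,0],1],[[0,0,0],[0,0,0],1]]' 50
```

```text
clock: 4.7
position: [0.6137, 0.192, 0.0911]
ee_rot: [0.001, 0.046, 0.999, 0.0]
contact_force: [0.2, -1.1, 5.8]
width: 0.0217
gripper_force: 49.4
```

```bash
python3 -m handwheel '[[[0,0,-6],[0,0,0],1],[[0,0,-12],[0,0,0],1],[[0,0,-24],[0,0,0],1],[[0,0,-24],[0,0,0],1],[[0,0,-24],[0,0,0],1],[[0,0,-30],[0,0,0],1],[[0,0,-30],[0,0,0],1],[[0,0,-30],[0,0,0],1],[[0,0,-20],[0,0,0],1],[[0,0,-9],[0,0,0],1],[[0,0,0],[0,0,0],1],[[0,0,0],[0,0,0],1]]'
python3 - <<'E'
from h import *
go(.599,-.132,.30,70)
E
```

```text
clock: 6.2
position: [0.6126, 0.1918, 0.2981]
ee_rot: [-0.001, 0.046, 0.999, -0.0]
contact_force: [-0.6, -0.7, -1.0]
width: 0.0216
gripper_force: 48.9
t 6.2 pos [0.6126 0.1918 0.2981] yaw 84.69 w 0.0216 F [-0.6 -0.7 -1. ]
 shift mm now [ -16.4 -323.6   -1.7] | after turn [ -98.  -308.9   -1.9] turn/6deg [-0.008 -0.02   2.449]
```

```bash
python3 -m handwheel '[[[-1,-18,0],[0,0,0],1],[[-2,-36,0],[0,0,0],1],[[-2,-36,0],[0,0,0],1],[[-2,-36,0],[0,0,0],1],[[-2,-36,0],[0,0,0],1],[[-2,-36,0],[0,0,0],1],[[-2,-36,0],[0,0,0],1],[[-2,-36,0],[0,0,0],1],[[-1,-36,0],[0,0,0],1],[[-1,-18,0],[0,0,0],1],[[0,0,0],[0,0,0.8],1],[[0,0,0],[0,0,0.8],1],[[0,0,0],[0,0,0.8],1],[[0,0,0],[0,0,0],1],[[0,0,0],[0,0,0],1]]'
python3 - <<'E'
from h import *
go(.599,-.212,.30,70)
s=readout.get_state(); cv2.imwrite("pics/w3.png",vision.get_image("wrist"))
np.save("w3.npy",np.r_[s["position"],s["ee_rot"]])
cv2.imwrite("pics/t3.png",vision.get_image("top"))
E
```

```text
clock: 8.07
position: [0.5999, -0.1321, 0.2991]
ee_rot: [-0.0, 0.17, 0.985, 0.0]
contact_force: [-0.4, 1.1, -1.0]
width: 0.0215
gripper_force: 49.0
t 8.075 pos [ 0.5999 -0.1321  0.2991] yaw 70.37 w 0.0215 F [-0.4  1.1 -1. ]
 shift mm now [-25.9 -75.5  -0.9] | after turn [-26.4 -75.4  -0.9] turn/6deg [ 0.002 -0.004  0.062]
```

View pics/w3.png

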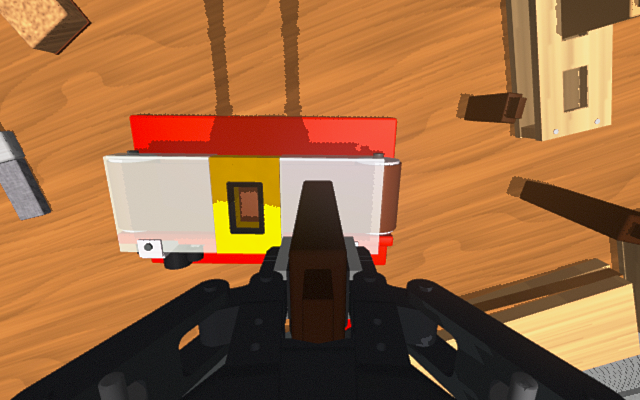

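The view shows the window's black lip at about (227–264, 180–234), left of the held leg. The leg hangs straight and its foot edge is at (303–333, 182).

Run:
```python
from h import *
im=cv2.imread("pics/w3.png"); v=np.load("w3.npy"); c=cam("wrist",dict(position=v[:3],ee_rot=v[3:])); hsv=cv2.cvtColor(im,cv2.COLOR_BGR2HSV)
reg=np.zeros(im.shape[:2],np.uint8); reg[150:262,200:290]=1
blk=((hsv[...,2]<60)*reg).astype(np.uint8); blk[:165]=0; blk[245:]=0; blk[:,:215]=0; blk[:,275:]=0
n,l,s,_=cv2.connectedComponentsWithStats(blk); k=1+s[1:,4].argmax(); print("lip",s[k])
P=np.argwhere(l==k)[:,::-1]; lip=rect(ray(c,P,.147)); print(lip)
yl=(cv2.inRange(hsv,(20,150,60),(34,255,255))>0)&(reg>0)
e=[(r,np.flatnonzero(yl[r])[[0,-1]]) for r in range(162,252,3) if yl[r].sum()>20]
for i in(0,1):
    Q=ray(c,[(a[i]+(-.5 if i==0 else .5),r) for r,a in e],.142); d=cv2.fitLine(Q[:,:2].astype(np.float32),cv2.DIST_HUBER,0,.01,.01).ravel(); print("yellow edge yaw",np.degrees(np.arctan(d[1]/d[0])),Q[:,:2].mean(0))
# opening (belt seen through): interior non-black hole
g=cv2.resize(im[170:245,215:275],None,fx=8,fy=8,interpolation=cv2.INTER_CUBIC); cv2.imwrite("pics/w3c.png",cv2.convertScaleAbs(g,alpha=1.5,beta=15))
# leg's foot near edge prediction
q=v[3:];A=R.from_quat([q[1],q[2],q[3],q[0]]); 
print("foot pred",proj(c,[v[:3]+A.apply([.019,y,.079]) for y in(-.009,.009)]).round(1).tolist(), "shank edge 3mm up",proj(c,[v[:3]+A.apply([.021,y,.076]) for y in(-.011,.011)]).round(1).tolist())
# top view
im=cv2.imread("pics/t3.png");c=cam("top")
```

```text
lip [227 182  37  52 738]
(array([ 0.59854364, -0.20932442]), 0.05432537570595741, 0.03491495922207832, -20.471038818359375)
yellow edge yaw -20.876698 [ 0.58614942 -0.24223717]
yellow edge yaw -20.014614 [ 0.60940688 -0.17720598]
foot pred [[304.9, 182.5], [328.9, 182.5]] shank edge 3mm up [[302.0, 180.8], [331.8, 180.8]]
```

View pics/w3c.png

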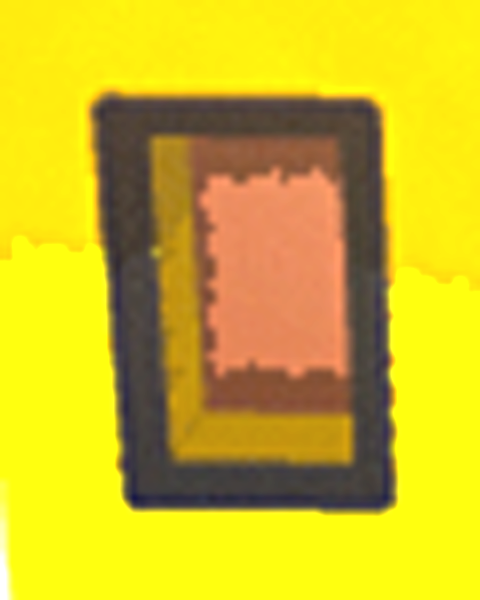

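The crop shows the lip with corners at about (227,182), (262,182), (264,233) and (231,233). That puts the window at (0.5985, -0.2093), turned -20.5°.

Run:
```python
from h import *
go(.5985,-.2093,.240,69.5)
```

```text
t 8.175 pos [ 0.6    -0.1321  0.2992] yaw 70.34 w 0.0211 F [-0.1 -0.1 -0.6]
 shift mm now [-24.5 -73.2  59.2] | after turn [-25.6 -72.8  59.2] turn/6deg [ 0.002 -0.002  0.14 ]
```

```bash
python3 -m handwheel '[[[0,0,0],[0,0,0.14],1],[[-5,-15,0],[0,0,0],1],[[-7,-20,0],[0,0,0],1],[[-7,-20,0],[0,0,0],1],[[-6.5,-18,0],[0,0,0],1],[[0,0,20],[0,0,0],1],[[0,0,20],[0,0,0],1],[[0,0,19],[0,0,0],1],[[0,0,0],[0,0,0],1],[[0,0,0],[0,0,0],1]]'
python3 - <<'E'
from h import *
go(.5985,-.2093,.240,69.5)
s=readout.get_state(); im=vision.get_image("wrist"); cv2.imwrite("pics/w4.png",im)
np.save("w4.npy",np.r_[s["position"],s["ee_rot"]])
cv2.imwrite("pics/w4c.png",cv2.convertScaleAbs(cv2.resize(im[130:290,220:420],None,fx=3.7,fy=3.7,interpolation=cv2.INTER_CUBIC),alpha=1.6,beta=25))
v=np.load("w4.npy");c=cam("wrist",s);A=R.from_euler('z',-20.5,degrees=True);q=v[3:];B=R.from_quat([q[1],q[2],q[3],q[0]])
w=np.array([.59854,-.20932,.147]); f=lambda P:((P-[220,130])*3.7).round(0).tolist()
print("lip pred",f(proj(c,[w+A.apply([i*.0271,j*.0174,0]) for i,j in((-1,1),(-1,-1),(1,-1),(1,1))])))
print("leg pred",f(proj(c,[v[:3]+B.apply([.021,y,.076]) for y in(-.011,.011)])))
E
```

```text
clock: 9.43
position: [0.5988, -0.2103, 0.241]
ee_rot: [0.001, 0.179, 0.984, -0.0]
contact_force: [0.5, 0.6, -0.6]
width: 0.0217
gripper_force: 49.0
t 9.425 pos [ 0.5988 -0.2103  0.241 ] yaw 69.43 w 0.0217 F [ 0.5  0.6 -0.6]
 shift mm now [0.6 0.9 1. ] | after turn [0.6 0.9 1. ] turn/6deg [-0.     0.012 -0.012]
lip pred [[444.0, 138.0], [281.0, 138.0], [286.0, 375.0], [440.0, 375.0]]
leg pred [[303.0, 188.0], [414.0, 188.0]]
```

View pics/w4c.png

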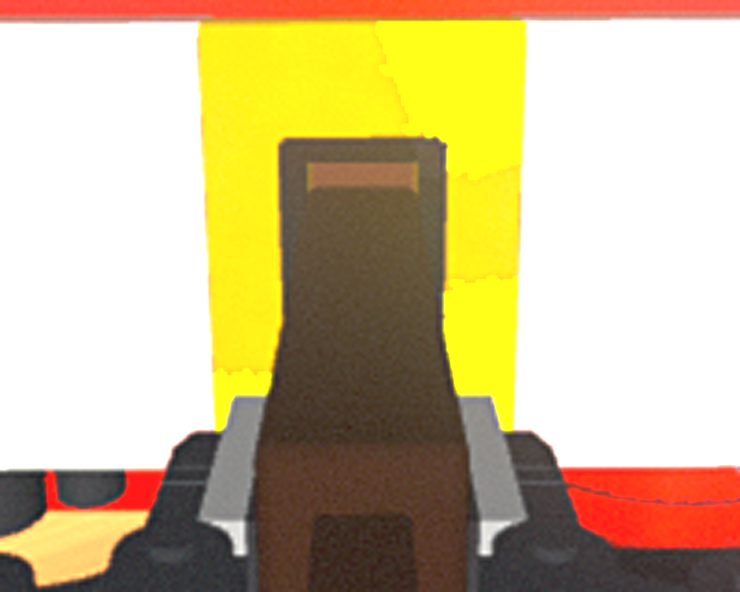

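The picture shows the foot centred over the lip: lip edges at crop columns 280–446, foot at 307–418, belt visible beyond it. I'll go in slowly.

```bash
python3 -m handwheel '[[[0.5,0,3],[0,0,0],1],[[0,0,4],[0,0,0],1],[[0,0,4],[0,0,0],1],[[0,0,4],[0,0,0],1],[[0,0,4],[0,0,0],1],[[0,0,4],[0,0,0],1],[[0,0,0],[0,0,0],1],[[0,0,0],[0,0,0],1]]'
```

```text
clock: 10.48
position: [0.5983, -0.2096, 0.2173]
ee_rot: [0.0, 0.178, 0.984, -0.0]
contact_force: [1.4, -0.0, -0.9]
width: 0.0216
gripper_force: 49.0
```

```bash
python3 -m handwheel '[[[0,0,3],[0,0,0],1],[[0,0,3],[0,0,0],1],[[0,0,3],[0,0,0],1],[[0,0,3],[0,0,0],1],[[0,0,3],[0,0,0],1],[[0,0,3],[0,0,0],1],[[0,0,3],[0,0,0],1],[[0,0,3],[0,0,0],1],[[0,0,0],[0,0,0],1],[[0,0,0],[0,0,0],1],[[0,0,0],[0,0,0],1]]'
```

```text
clock: 11.85
position: [0.5982, -0.2095, 0.193]
ee_rot: [0.0, 0.178, 0.984, 0.0]
contact_force: [4.9, -1.3, -2.5]
width: 0.0218
gripper_force: 48.9
```

```bash
python3 -m handwheel '[[[-0.7,0,0],[0,0,0],1],[[0,0,0],[0,0,0],1],[[0,0,0],[0,0,0],1],[[0,0,0],[0,0,0],1]]'
python3 - <<'E'
from h import *
s=readout.get_state(); print(s["contact_force"],s["moment"],s["position"])
E
```

```text
clock: 12.35
position: [0.5983, -0.2095, 0.1933]
ee_rot: [-0.0, 0.178, 0.984, 0.0]
contact_force: [3.0, -0.2, -2.5]
width: 0.0213
gripper_force: 48.9
[ 3.00942275 -0.24369282 -2.48322962] [-0.27240666 -0.77730979 -0.02555753] [ 0.59833022 -0.2095161   0.19326831]
```

```bash
python3 -m handwheel '[[[-0.8,0,0],[0,0,0],1],[[0,0,0],[0,0,0],1],[[0,0,0],[0,0,0],1]]'; python3 -m handwheel '[[[0,0,1],[0,0,0],1],[[0,0,1],[0,0,0],1],[[0,0,1],[0,0,0],1],[[0,0,0],[0,0,0],1],[[0,0,0],[0,0,0],1]]'
```

```text
clock: 12.72
position: [0.5986, -0.2097, 0.1932]
ee_rot: [-0.001, 0.178, 0.984, 0.0]
contact_force: [0.9, -0.9, -0.7]
width: 0.0215
gripper_force: 49.0
clock: 13.35
position: [0.5993, -0.2099, 0.1903]
ee_rot: [-0.0, 0.178, 0.984, 0.0]
contact_force: [1.3, 0.2, -0.1]
width: 0.0214
gripper_force: 49.0
```

```bash
python3 -m handwheel '[[[0,0,1],[0,0,0],1],[[0,0,0],[0,0,0],1],[[0,0,0],[0,0,0],1]]'; python3 -m handwheel '[[[0,0,1],[0,0,0],1],[[0,0,0],[0,0,0],1],[[0,0,0],[0,0,0],1]]';python3 -m handwheel '[[[0,0,1],[0,0,0],1],[[0,0,0],[0,0,0],1],[[0,0,0],[0,0,0],1]]'
```

```text
clock: 13.72
position: [0.5993, -0.2099, 0.1893]
ee_rot: [0.0, 0.178, 0.984, 0.0]
contact_force: [-0.3, -0.0, -0.8]
width: 0.0219
gripper_force: 49.0
clock: 14.1
position: [0.5994, -0.2099, 0.1885]
ee_rot: [0.0, 0.178, 0.984, -0.0]
contact_force: [-0.8, 0.9, 0.5]
width: 0.0218
gripper_force: 49.2
clock: 14.48
position: [0.5994, -0.21, 0.1875]
ee_rot: [0.0, 0.178, 0.984, -0.0]
contact_force: [-1.0, 0.5, 2.8]
width: 0.0213
gripper_force: 49.4
```

```bash
python3 -m handwheel '[[[0,0,1],[0,0,0],1],[[0,0,0],[0,0,0],1],[[0,0,0],[0,0,0],1],[[0,0,0],[0,0,0],1]]'; python3 -m handwheel '[[[0,0,0],[0,0,0],1]]';python3 -m handwheel '[[[0,0,0],[0,0,0],1]]'; python3 -m handwheel '[[[0,0,0],[0,0,0],1]]'; python3 -m handwheel '[[[0,0,0],[0,0,0],1]]' | grep -v rot
```

```text
clock: 14.98
position: [0.5994, -0.21, 0.1865]
ee_rot: [0.0, 0.178, 0.984, -0.0]
contact_force: [-1.6, 0.6, 4.9]
width: 0.0212
gripper_force: 49.5
clock: 15.1
position: [0.5994, -0.2099, 0.1864]
ee_rot: [0.0, 0.178, 0.984, 0.0]
contact_force: [-0.1, 0.1, 5.1]
width: 0.0217
gripper_force: 49.5
clock: 15.22
position: [0.5994, -0.21, 0.1864]
ee_rot: [0.0, 0.178, 0.984, 0.0]
contact_force: [-0.5, -0.2, 4.3]
width: 0.0213
gripper_force: 49.5
clock: 15.35
position: [0.5993, -0.21, 0.1863]
ee_rot: [0.0, 0.178, 0.984, 0.0]
contact_force: [-1.0, 0.4, 4.4]
width: 0.0215
gripper_force: 49.5
clock: 15.48
position: [0.5994, -0.2099, 0.1863]
contact_force: [-0.5, 0.0, 4.4]
width: 0.0214
gripper_force: 49.5
```

Run:
```python
from h import *
im=vision.get_image("scene"); cv2.imwrite("pics/s5.png",cv2.resize(im[120:340,180:460],None,fx=2.6,fy=2.6,interpolation=cv2.INTER_CUBIC))
```

```text
(no output)
```

View pics/s5.png

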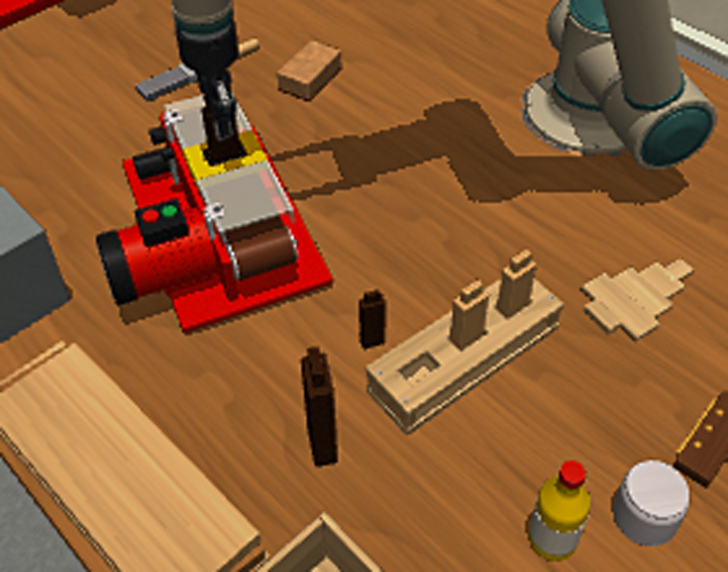

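The leg stands in the guide at crop (222,150). Its pocket at (420,368) is empty, and the pale legs and the other things are undisturbed. The belt force is about 5.4 N, which is close to 3 mm of give.

```bash
python3 -c "
from rig import manip; print(manip.sign_off())"
```

```text
the job is handed in; nothing more can be done
None
```

The walnut leg is through the guide window and held upright on the belt, pressed with about 5.4 N (roughly 3 mm of give, worked out from force and height); the job is handed in with the grip still on, and the pale legs and other things look undisturbed.

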